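# Show the glass test plate's label under the bench magnifier

## Robot

A 6-joint arm with a two-finger parallel gripper is mounted at the origin on the work surface. World frame = base frame: x ahead of the robot, y to its left, z up, the work surface at z = 0. Lengths are in m, angles in degrees, forces in N, time in s.
With the tool pointing down it reaches from about 0.35 to 0.875 m from the base axis. Payload 4.2 kg.
Tool frame: the origin (TCP) lies on the front face of the gripper's body, between the roots of the fingers; the fingertips stand 70 mm ahead of it and the grasp point (between the pads) lies 51 mm ahead of it; x points along the fingers, y is the direction in which the jaws open and shut, and the axes are right-handed (so a half turn about x gives the same grasp; the last joint's range is limited). The gripper opens to 87 mm and grips with 3 to 60 N. Pads are 19 mm wide; open, the fingers measure 117 mm over their backs; the gripper's body (75 mm by 190 mm) begins 51 mm behind the grasp point.
Start: joints at [14.817, 22.042, 0.453, 0, -68.411, -14.817], TCP at [0.625, 0, 0.292] pointing down, gripper open.
Joint ranges: [-179.83, 179.83], [-69.29, 118.12], [-61.27, 80.66], [-181.25, 117.63], [-171.15, -9.14], [-177.46, 177.46]. Speed limits (degrees/s): [159.86, 159.86, 180, 180, 180, 180].

## Interface

Orientations are given as a 3x3 rotation matrix whose columns are the frame's x, y, z axes.
In Python, from station import r, viewer, spotter gives the robot as it stands.
- The arm moves only by the tool move_arm, never from a script. Its argument "series" is a list that holds one entry, the list of rows, each a list of 7 numbers: the turn, a rotation vector about the world's x, y, z scaled (see below), then the shift along the world's x, y, z scaled (see below), then the opening, from 0 (shut) to 1 (fully open). A call has 1 to 20 rows; each row shifts and turns the pose as measured when the row begins; what a row does not reach is not made up. The controller multiplies each number of a shift by 60 mm and each number of a turn by 8 degrees. A row lasts 1/8 s, in which the tool goes at most 62.5 mm and 10.7 degrees, less where a joint would pass 70% of its speed; a pose out of reach is approached as far as the arm can. A call with a number of a shift or a turn outside -1 to 1 is refused whole. A call with a gripper value outside its range is refused whole. The fingers move at their own pace and stop on an object; the grip force is fixed at half the most. Time passes only in rows, so rows that do not move let the fingers close. It gives the time, the measured TCP pose, the force and the opening at its end, in the units of the state.
- r.sense(): the state, without advancing time (a new reading comes with each control period).
- viewer.capture(name): name is "scene" or "side" or "wrist"; returns (picture, depth): 420x560x3 uint8, red, green, blue; 420x560 float32, m along the optical axis (not along the pixel's ray), 0 where there is no reading.
- viewer.camera_params(name): a dict with "mtx" (3x3 intrinsics, pixels), "dist_coeffs" ([k1, k2, p1, p2, k3] as OpenCV has them; the pictures are not rectified), "pose" (4x4, takes a point from camera to world coordinates). Camera axes: x right, y down, z forward; pixel columns grow to the right and rows downward; lengths in m; the calibration is good to about 2 mm. A picture is of the moment at which its call begins: read the wrist's pose just before it. camera_params takes no time and is no camera call; for the wrist camera it gives the pose at the moment of the call.
- r.finish_job(): hands the job in, once; it reports no verdict.
Trained networks look in the newest picture that a camera, given by its name, has taken for a name from the list of things; names that differ only in an ending like _2 or _b are one class to them, and where a whole thing is asked for, a point or a joint stands for the part that bears it (a point fixed in the world has none). Each returns a list of dicts, best first, with "conf" (0 to 1); they miss things now and then, are a little off and sometimes report something else, mostly with a low value. They report only what shows in the picture. A call takes as long as a camera call. They do not tell look-alikes from the thing itself.
- spotter.find_in(camera, name): "centre" ([column, row] in pixels, amid what is visible of it).
- spotter.trace(camera, name): "mask" (420x560 bool, what is visible of it) and "centre" ([column, row] in pixels, amid what is visible of it).
The state is a dict: "time_s": time; "joints": joint angles; "joint_velocities": joint speeds; "effort": joint torques, N m; "tcp_pos": TCP position; "ee_rot": TCP orientation; "wrist_force": force on the tool from outside, world axes, zero at the start; "moment": the same for the moment, N m; "gripper_width": opening from 0.0 (shut) to 1.0 (fully open).
Only numpy, scipy, OpenCV 4.12 (cv2) and the standard library are available. Lean on these libraries where they do the work, as an engineer would, in place of code of your own. Each camera call takes 0.05 s, during which the arm holds its last target.

## Task

Take the tall glass test plate by its clear upper end, lift it out of the peg drying rack, and turn it level with its label face up - the small cut corner at the frosted end tells you which face that is: looking at the label face with the frosted end down, the cut corner is at the lower right. Hold the frosted end centred beneath the lens of the magnifier lamp, about 15 cm below it, so that the label can be read, and finish there while still holding the plate steady by its clear end, clear of the lamp. Do not upset the two short plates in the rack and do not knock the lamp.

Things in the scene. Friction and masses are not known exactly. Their poses are not given: they have to be found in the camera images.
- plate: Tall test plate of clear greenish glass, 45 wide x 120 long x 8 mm thick, 110 g, the only tall plate in the rack, standing on its frosted end in one of the three slots. Origin: middle of the frosted end's face. z: along its length towards the clear end (up at the start); x: outward normal of the label face (level at the start, any direction); y: across the width, towards the cut corner's side.
- label (a point): Middle of the label face's frosted field, 20 mm from the frosted end (plate frame: x 4, y 0, z 20 mm). The last 40 mm of the plate are frosted, matt white on both faces; a small white paper label, 28 x 20 mm with two dark lines, is stuck there on the label face only.
- cut_corner (a point): Middle of the small 45-degree cut (12 mm each way) on one corner of the frosted end, the plate's +y corner. Seen from the label face with the frosted end down it is at the lower right; seen from the back, at the lower left.
- blank1: Short plain glass plate, 30 wide x 45 high x 8 mm thick, no frosting and no cut corner, standing in a slot of the rack beside the tall plate, parallel to it. Origin: middle of its bottom face. To be left standing.
- blank2: The other short plain glass plate, same as blank1.
- rack: Fixed peg drying rack at any yaw: black slab 160 (x) x 64 (y) x 12 mm high, three slots 50 mm apart along x. A slot is two pairs of steel pegs 6 mm thick, 23 mm high, 7 mm either side of the middle line; the plate between them has 1 mm play, its faces square to the rack's x and side edges free; drawn straight up 30 mm it is clear. Origin: centre of the underside, on the bench.
- lamp: Fixed magnifier lamp. Origin: on the bench, 50 mm before (lamp's -x) the point below the lens. White ring of 134 mm outside diameter round the lens, underside 340, top 362 mm above the bench. Round foot (170 mm, 34 mm high) and upright 13 mm gooseneck (to 372 mm) 160 mm from the lens axis along the lamp's +x, roughly away from the robot. Space under and before the lens is free.
- lens (a point): Centre of the lens, 350 mm above the bench.
Not all that is in view belongs to the job. What is shaped like the plate but orange is not meant.

How it is judged:
By the outcome, as a careful person would: the job done as asked, in the order asked, and still so for the second after the job is handed in, while the arm keeps its last pose, push and grip.
It also fails if it takes over 51 s, if anything falls off the work surface, if the arm or the gripper's body presses on something with over 40 N, if the wrist force passes 120 N, or if a joint passes its speed limit or range.

## Working session

There is one attempt and no reset: what is moved stays moved. The work goes in short steps, Python scripts to look and compute and a tool call to move; the robot and the scene stay as the last step left them, time stands still between calls to the robot, and variables do not carry over. Pictures are saved under pics/ and viewed, and the job is handed in when it is done.

Besides the shell and the picture viewer there is one more tool, called after "Request:" by a JSON object that holds its "op" and its "data", one argument or row to a line. move_arm: Moves the arm, as the interface text tells. Its arguments: {"type":"object","properties":{"series":{"type":"array","items":{"type":"array","items":{"type":"array","items":{"type":"number","minimum":-1,"maximum":1}}}}},"required":["series"]}

```bash
ls; mkdir -p pics
python3 - <<'E'
from station import r, viewer, spotter
import cv2,numpy as np
s=r.sense();print(s['time_s'],s['tcp_pos'],s['gripper_width'])
for c in ['scene','side','wrist']:
    p,d=viewer.capture(c);cv2.imwrite(f'pics/{c}0.png',p[:,:,::-1]);np.savez(f'pics/{c}0.npz',p=p,d=d,**{k:np.array(v) for k,v in viewer.camera_params(c).items()})
    print(viewer.camera_params(c))
    for n in ['plate','lamp','rack','blank1','cut_corner','label','lens']:
        print(c,n,[(np.round(x['centre']),round(x['conf'],2)) for x in spotter.find_in(c,n)])
E
```

```text
pics
0.0 [6.24553552e-01 2.32992766e-05 2.91159918e-01] 1.0021563765973818
{'mtx': array([[414.83306739,   0.        , 273.06209493],
       [  0.        , 414.83306739, 205.88697211],
       [  0.        ,   0.        ,   1.        ]]), 'dist_coeffs': array([-0.04673031,  0.        ,  0.        ,  0.        ,  0.        ]), 'pose': array([[ 0.66098293,  0.52336511, -0.53776439,  0.99215893],
       [ 0.75011963, -0.44120708,  0.49260213, -0.41845875],
       [ 0.02054531, -0.72898922, -0.68421679,  0.83063008],
       [ 0.        ,  0.        ,  0.        ,  1.        ]])}
scene plate [(array([369., 234.]), 0.95)]
scene lamp [(array([218., 282.]), 0.73)]
scene rack [(array([311., 239.]), 0.47)]
scene blank1 []
scene cut_corner [(array([372., 231.]), 0.56), (array([340., 200.]), 0.45)]
scene label [(array([369., 232.]), 0.9)]
scene lens [(array([217., 281.]), 0.91)]
{'mtx': array([[520.96176691,   0.        , 277.11695116],
       [  0.        , 520.96176691, 218.06725404],
       [  0.        ,   0.        ,   1.        ]]), 'dist_coeffs': array([-0.01924935,  0.        ,  0.       
[... 866 characters left out ...]
  1.        ]]), 'dist_coeffs': array([-0.05239379,  0.        ,  0.        ,  0.        ,  0.        ]), 'pose': array([[-9.99997799e-01, -1.86475568e-04,  2.08980187e-03,
         6.25536462e-01],
       [ 4.02643686e-04,  9.60472540e-01,  2.78374457e-01,
        -7.63946528e-02],
       [-2.05910735e-03,  2.78374686e-01, -9.60470351e-01,
         3.84026305e-01],
       [ 0.00000000e+00,  0.00000000e+00,  0.00000000e+00,
         1.00000000e+00]])}
wrist plate []
wrist lamp [(array([161.,  22.]), 0.67)]
wrist rack [(array([339., 314.]), 0.58)]
wrist blank1 [(array([353., 326.]), 0.83), (array([164.,  23.]), 0.18)]
wrist cut_corner []
wrist label []
wrist lens [(array([168.,  23.]), 0.72)]
```

View pics/scene0.png

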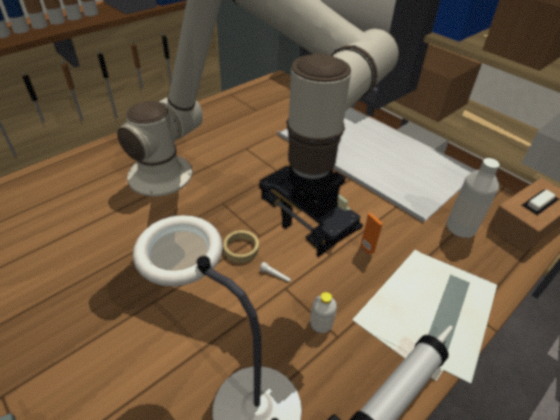

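View pics/side0.png

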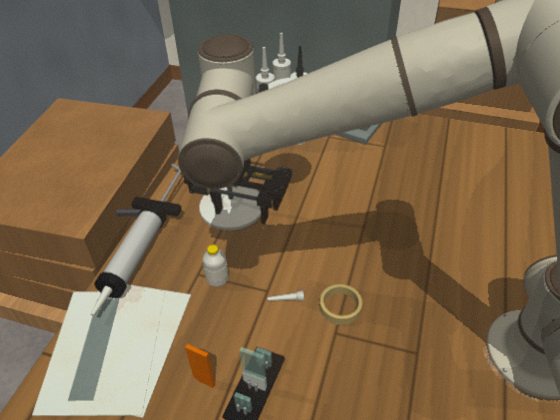

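View pics/wrist0.png

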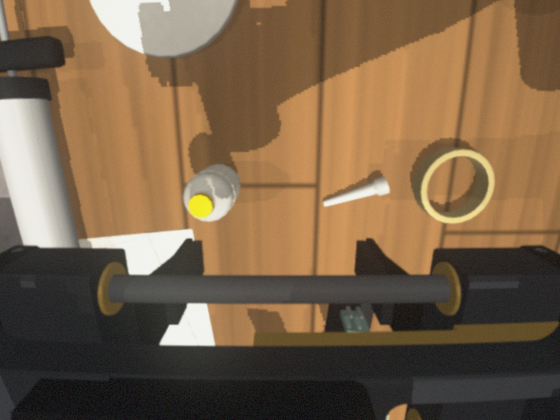

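The scene view shows the lamp ring at about (178,250) and the arm hiding the rack. The side view shows the rack at about (255,385), with the tall plate at (255,365). The orange look-alike is at (200,366). I'll zoom in and turn these pixels into positions.

```bash
cat > h.py <<'E'
import numpy as np,cv2
def load(n):
    return np.load(f'pics/{n}.npz')
def pix2w(z,uv,depth=None,zplane=None):
    uv=np.array(uv,float).reshape(-1,1,2)
    n=cv2.undistortPoints(uv,z['mtx'],z['dist_coeffs'])[:,0]
    ray=np.c_[n,np.ones(len(n))]
    P=z['pose']
    if zplane is not None:
        dw=ray@P[:3,:3].T; t=(zplane-P[2,3])/dw[:,2]; return P[:3,3]+dw*t[:,None]
    if depth is None:
        i=np.round(uv[:,0]).astype(int); depth=z['d'][i[:,1],i[:,0]]
    return (ray*np.reshape(depth,(-1,1)))@P[:3,:3].T+P[:3,3]
def cloud(z):
    h,w=z['d'].shape
    v,u=np.mgrid[0:h,0:w]
    uv=np.c_[u.ravel(),v.ravel()]
    P=pix2w(z,uv).reshape(h,w,3); P[z['d']==0]=np.nan
    return P
def w2pix(z,X):
    T=np.linalg.inv(z['pose'])
    return cv2.projectPoints(np.array(X,float).reshape(-1,3),cv2.Rodrigues(T[:3,:3])[0],T[:3,3],z['mtx'],z['dist_coeffs'])[0][:,0]
E
python3 - <<'E'
from h import *
z=load('side0');c=cv2.resize(z['p'][330:420,170:310],None,fx=5.5,fy=5.5,interpolation=cv2.INTER_CUBIC);cv2.imwrite('pics/sidez0.png',c[:,:,::-1])
print(np.round(pix2w(z,[[253,366],[200,366],[255,395],[281,355],[228,416],[260,355],[243,402]]),3))
z=load('scene0')
P=cloud(z);m=(abs(P[...,2]-.355)<.012);u=np.argwhere(m);
Q=P[m];
ok=(Q[:,0]>.3)
print(len(Q))
sub=[(rr,cc) for rr,cc in u if 130<cc<225 and 210<rr<290]
S=np.array([P[a,b] for a,b in sub]);print(S.min(0),S.max(0),S.mean(0))
A=np.c_[2*S[:,:2],np.ones(len(S))]
S2=S[S[:,2]>.358]
print(len(S2),S2.min(0),S2.max(0))
f=pix2w(z,[[258,405]],zplane=.034);print('foot',f)
E
```

```text
[[0.526 0.239 0.089]
 [0.327 0.675 0.953]
 [0.52  0.256 0.012]
 [0.497 0.16  0.012]
 [0.554 0.31  0.013]
 [0.511 0.236 0.13 ]
 [0.53  0.29  0.045]]
7176
[ 0.52975562 -0.31340549  0.34445018] [ 0.7020756  -0.18068484  0.36697942] [ 0.60077807 -0.25077069  0.35822529]
2166 [ 0.52975562 -0.31148492  0.35800113] [ 0.7020756  -0.18172007  0.36697942]
foot [[ 0.75594887 -0.22603407  0.034     ]]
```

View pics/sidez0.png

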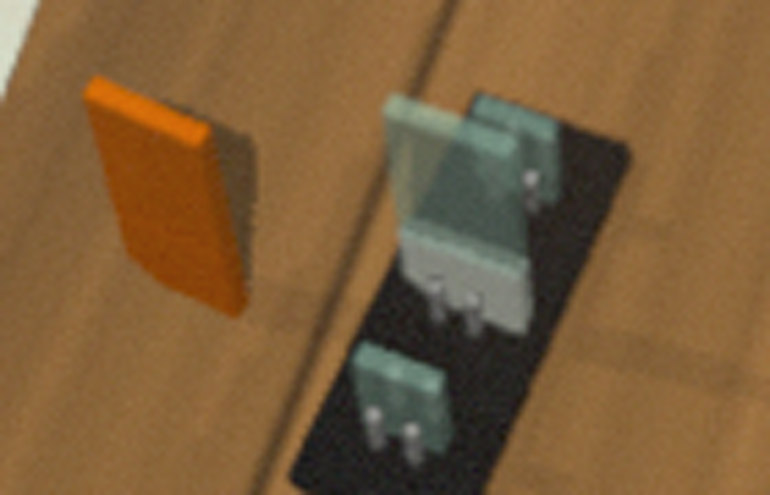

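The tall plate is in the middle slot. Its frosted face towards the side camera shows no clear label, and the cut looks to be at lower left, so this is probably the back. Next I'll fit the rack, plate and lamp properly.

Run:
```python
from h import *
from station import r
s=r.sense();print(np.round(s['ee_rot'],3))
z=load('side0');P=cloud(z);p=z['p'].astype(int)
# dark slab
roi=np.zeros(P.shape[:2],bool);roi[335:420,215:300]=True
slab=roi&(p.max(2)<60)&(abs(P[...,2]-.012)<.006)
S=P[slab][:,:2].astype(np.float32);print(len(S),cv2.minAreaRect(S), S.min(0),S.max(0))
roi[:]=0;roi[340:395,235:275]=True
pl=roi&(P[...,2]>.07)&(P[...,2]<.136)
Q=P[pl];print(len(Q),Q.min(0),Q.max(0),Q.mean(0))
rc=cv2.minAreaRect(Q[:,:2].astype(np.float32));print(rc)
c=Q.mean(0);U,D,V=np.linalg.svd(Q-c);print(D,V)
b=roi&(P[...,2]>.03)&(P[...,2]<.062)
for lab,rr in (('b1',(392,418,232,256)),('b2',(345,375,254,275))):
    m=np.zeros_like(roi);m[rr[0]:rr[1],rr[2]:rr[3]]=1
    B=P[m&(P[...,2]>.035)&(P[...,2]<.062)];print(lab,len(B),np.nanmedian(B,0))
# lamp ring
z=load('scene0');P=cloud(z)
u=np.zeros(P.shape[:2],bool);u[210:290,130:225]=True
S=P[u&(P[...,2]>.345)&(P[...,2]<.366)]
from scipy.optimize import least_squares
f=lambda q,S:np.hypot(S[:,0]-q[0],S[:,1]-q[1])-q[2]
S=P[u&(P[...,2]>.357)&(P[...,2]<.366)]
q=[.61,-.25,.055]
for i in range(3):
    o=least_squares(f,q,args=(S,),loss='soft_l1',f_scale=.005);q=o.x;S=S[abs(f(q,S))<.015]
print('ring',q,len(S))
```

```text
[[-0. -1.  0.]
 [-0.  0.  1.]
 [-1.  0. -0.]]
1213 ((0.5275188088417053, 0.2372717559337616), (0.15900570154190063, 0.06325455754995346), 84.9473876953125) [0.49020544 0.15916401] [0.5648087  0.31440407]
511 [0.50368835 0.22906549 0.07011537] [0.54969245 0.24326548 0.13486096] [0.52550665 0.23840716 0.10771267]
((0.5266522765159607, 0.2359735667705536), (0.011971350759267807, 0.04555647075176239), 83.85713195800781)
[0.4529964  0.30942739 0.0475291 ] [[ 0.03212077 -0.04446417  0.99849446]
 [ 0.99744781 -0.06230991 -0.03486184]
 [ 0.0637662   0.9970659   0.04234925]]
b1 159 [0.5310294  0.28832769 0.05383943]
b2 116 [0.51957626 0.18769149 0.05510852]
ring [ 0.5974123  -0.24752715  0.05625697] 2238
```

Measured results:
- **Rack:** centre about (0.527, 0.237), slab 159×63 mm against 160×64 given, plate normal about 85°.
- **Plate:** in the middle slot, top at 0.134 m.
- **Lens:** about (0.597, −0.2475).

I'll turn the tool 85° and go above the plate.

Request:
{"op": "move_arm", "data": {
  "series": [
    [[0,0,0.97,-0.15,0.36,-0.05,1],[0,0,0.97,-0.15,0.36,-0.05,1],[0,0,0.97,-0.15,0.36,-0.05,1],[0,0,0.97,-0.15,0.36,-0.05,1],[0,0,0.97,-0.15,0.36,-0.05,1],[0,0,0.97,-0.15,0.36,-0.05,1],[0,0,0.97,-0.15,0.36,-0.05,1],[0,0,0.97,-0.15,0.36,-0.05,1],[0,0,0.97,-0.15,0.36,-0.05,1],[0,0,0.97,-0.15,0.36,-0.05,1],[0,0,0.97,-0.15,0.36,-0.05,1],[0,0,0,0,0,0,0.6],[0,0,0,0,0,0,0.6]]
  ]
}}

```text
time_s: 2.82
tcp_pos: [0.523, 0.2443, 0.259]
ee_rot: [[0.001, -0.034, -0.999], [0.002, -0.999, 0.034], [-1.0, -0.002, -0.001]]
wrist_force: [0.1, 0.4, 0.1]
gripper_width: 0.855
```

```bash
cat > look.py <<'E'
import sys
from h import *
from station import r, viewer, spotter
s=r.sense();R=np.array(s['ee_rot']);print(round(s['time_s'],2),np.round(s['tcp_pos'],4),np.round(R,3).tolist(),'J',np.round(s['joints'],1),'F',np.round(s['wrist_force'],1),'g',round(s['gripper_width'],3))
tag=sys.argv[1]
for c in sys.argv[2:]:
    k=viewer.camera_params(c)
    p,d=viewer.capture(c);cv2.imwrite(f'pics/{c}{tag}.png',p[:,:,::-1]);np.savez(f'pics/{c}{tag}.npz',p=p,d=d,**{a:np.array(v) for a,v in k.items()})
E
python3 look.py 1 scene wrist side
```

```text
2.83 [0.523  0.2443 0.259 ] [[0.001, -0.034, -0.999], [0.002, -0.999, 0.034], [-1.0, -0.002, -0.001]] J [ 41.1  18.8  -9.4  -0.  -61.7  47. ] F [0.1 0.4 0.1] g 0.855
```

View pics/wrist1.png

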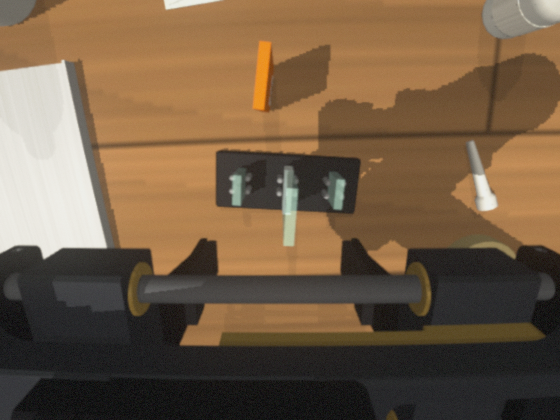

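View pics/scene1.png

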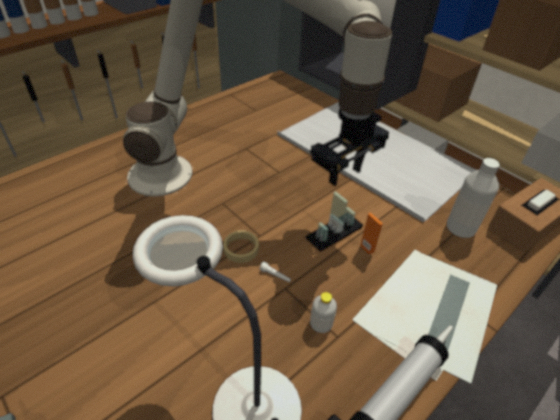

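The wrist view shows the rack at about (287,182) with the tall plate in its middle slot. The scene view now shows the rack clear of the arm at about (338,232). I'll zoom in on both.

Run:
```python
from h import *
z=load('scene1');a=cv2.resize(z['p'][185:260,295:395],None,fx=7,fy=7,interpolation=cv2.INTER_CUBIC);cv2.imwrite('pics/scenez1.png',a[:,:,::-1])
z=load('wrist1');a=cv2.resize(z['p'][140:255,205:370],None,fx=4.5,fy=4.5,interpolation=cv2.INTER_CUBIC);cv2.imwrite('pics/wristz1.png',a[:,:,::-1])
P=cloud(z);p=z['p'].astype(int)
roi=np.zeros(P.shape[:2],bool);roi[145:250,210:365]=True
S=P[roi&(p.max(2)<60)&(abs(P[...,2]-.012)<.006)][:,:2].astype(np.float32);print('slab',len(S),cv2.minAreaRect(S))
T=P[roi&(P[...,2]>.12)&(P[...,2]<.142)];print('plate top',len(T),T.mean(0),cv2.minAreaRect(T[:,:2].astype(np.float32)))
T=P[roi&(P[...,2]>.05)&(P[...,2]<.062)]
for nm,m in (('b1',T[:,1]>.26),('b2',T[:,1]<.21)): print(nm,m.sum(),T[m].mean(0))
z=load('scene1');P=cloud(z)
roi=np.zeros(P.shape[:2],bool);roi[185:255,295:362]=True
T=P[roi&(P[...,2]>.118)&(P[...,2]<.142)];print('scene plate',len(T),T.mean(0),cv2.minAreaRect(T[:,:2].astype(np.float32)))
p=z['p'].astype(int)
S=P[roi&(p.max(2)<60)&(abs(P[...,2]-.012)<.006)][:,:2].astype(np.float32);print('slab',len(S),cv2.minAreaRect(S))
```

```text
slab 3481 ((0.529985249042511, 0.23417353630065918), (0.15459808707237244, 0.062478359788656235), 84.75999450683594)
plate top 685 [0.52987014 0.23616514 0.13064927] ((0.5282392501831055, 0.2361609935760498), (0.008133897557854652, 0.04544055461883545), 85.02432250976562)
b1 283 [0.53418305 0.28581643 0.05588094]
b2 289 [0.52654503 0.18657407 0.0556463 ]
scene plate 108 [0.52949998 0.2338701  0.12841355] ((0.5265831351280212, 0.23571769893169403), (0.011825202032923698, 0.046355970203876495), 84.46969604492188)
slab 585 ((0.5288928747177124, 0.23460572957992554), (0.15607571601867676, 0.06531837582588196), 85.65397644042969)
```

View pics/scenez1.png

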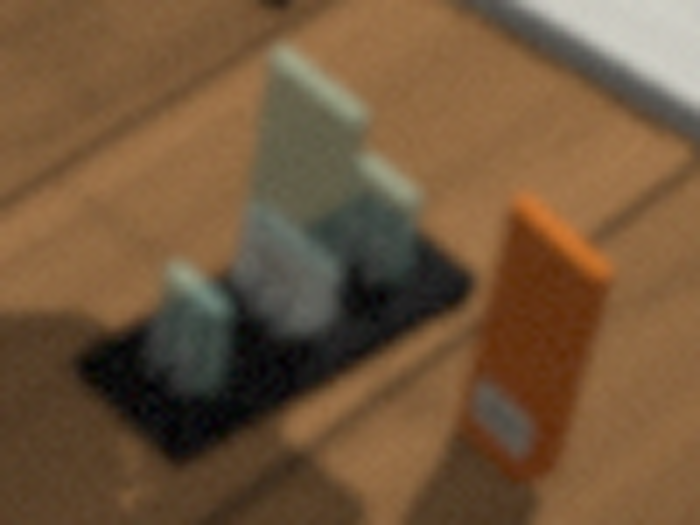

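View pics/wristz1.png

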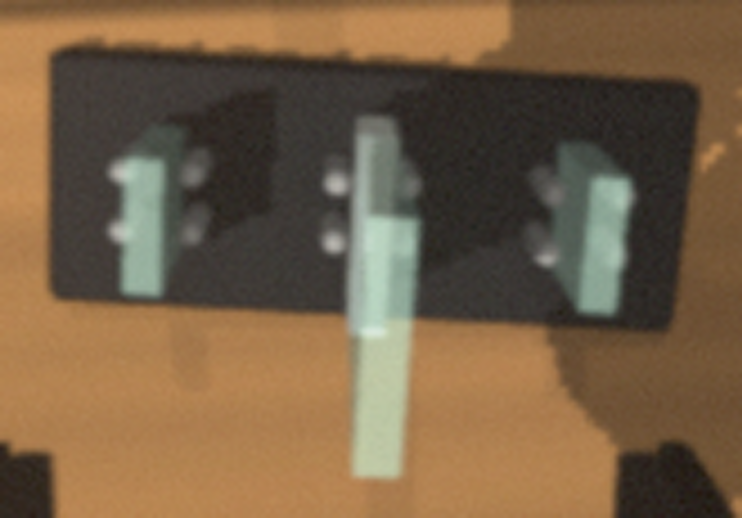

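In the scene zoom the frosted field's cut is at lower right, on the +x side, seen from −y. The side view agrees with lower left seen from +y. So the label face points to −y. All cameras put the plate at (0.528, 0.236) with normal 85°. Now I'll align and descend.

Request:
{"op": "move_arm", "data": {
  "series": [
    [[0,0,-0.38,0.08,-0.14,0,0.6],[0,0,0,0,0,-0.2,0.6],[0,0,0,0,0,-0.2,0.6],[0,0,0,0,0,0,0.6]]
  ]
}}

```text
time_s: 3.48
tcp_pos: [0.5284, 0.2332, 0.2327]
ee_rot: [[0.0, -0.094, -0.996], [0.001, -0.996, 0.094], [-1.0, -0.001, -0.0]]
wrist_force: [-0.1, -0.7, -0.2]
gripper_width: 0.601
```

```bash
python3 look.py 2 scene wrist
python3 - <<'E'
from h import *
z=load('wrist2');P=cloud(z)
a=z['p'][:, 100:460];cv2.imwrite('pics/wristz2.png',cv2.resize(a,None,fx=1.4,fy=1.4)[:,:,::-1])
roi=np.zeros(P.shape[:2],bool);roi[145:290,210:365]=True
T=P[roi&(P[...,2]>.12)&(P[...,2]<.142)];print('plate top',len(T),T.mean(0),cv2.minAreaRect(T[:,:2].astype(np.float32)))
E
```

```text
3.48 [0.5284 0.2332 0.2327] [[0.0, -0.094, -0.996], [0.001, -0.996, 0.094], [-1.0, -0.001, -0.0]] J [ 39.9  20.3 -11.3  -0.  -58.4  44.8] F [-0.1 -0.7 -0.2] g 0.601
plate top 818 [0.53025252 0.23584473 0.13079172] ((0.5283035039901733, 0.23606722056865692), (0.007998271845281124, 0.0452273003757), 85.05668640136719)
```

View pics/wristz2.png

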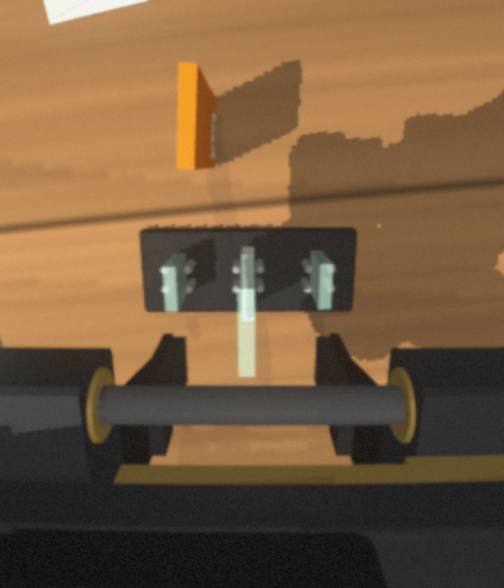

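The wrist view shows the plate between the open fingers, about 3 mm off to the +y side. I'll correct that and go down.

Request:
{"op": "move_arm", "data": {
  "series": [
    [[0,0,0,0,0.05,-0.15,0.6],[0,0,0,0,0,-0.35,0.6],[0,0,0,0,0,-0.35,0.6],[0,0,0,0,0,-0.3,0.6],[0,0,0,0,0,0,0.6]]
  ]
}}

```text
time_s: 4.2
tcp_pos: [0.529, 0.2384, 0.1628]
ee_rot: [[0.004, -0.092, -0.996], [0.004, -0.996, 0.092], [-1.0, -0.005, -0.004]]
wrist_force: [-1.2, -0.1, -0.4]
gripper_width: 0.596
```

Request:
{"op": "move_arm", "data": {
  "series": [
    [[0,0,0,0,-0.04,-0.09,0.6],[0,0,0,0,0,0,0.6]]
  ]
}}

```text
time_s: 4.45
tcp_pos: [0.5295, 0.2365, 0.1582]
ee_rot: [[0.006, -0.092, -0.996], [0.005, -0.996, 0.092], [-1.0, -0.006, -0.006]]
wrist_force: [-0.2, -0.2, -0.4]
gripper_width: 0.6
```

```bash
python3 look.py 3 scene wrist
python3 - <<'E'
from h import *
a=load('wrist3')['p'][:, 100:460];cv2.imwrite('pics/wristz3.png',cv2.resize(a,None,fx=1.4,fy=1.4)[:,:,::-1])
E
```

```text
4.45 [0.5295 0.2365 0.1582] [[0.006, -0.092, -0.996], [0.005, -0.996, 0.092], [-1.0, -0.006, -0.006]] J [ 40.1  24.9 -16.3   0.  -48.3  44.7] F [-0.2 -0.2 -0.4] g 0.6
```

View pics/wristz3.png

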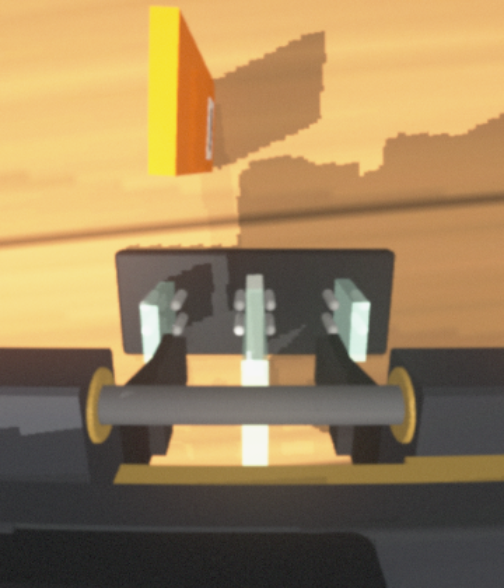

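The plate is centred between the fingers (254 against a middle of 252), and the blanks are clear of them. Closing now.

Request:
{"op": "move_arm", "data": {
  "series": [
    [[-0.035,0.04,0,0,0,0,0.6],[0,0,0,0,0,0,0.4],[0,0,0,0,0,0,0.2],[0,0,0,0,0,0,0],[0,0,0,0,0,0,0],[0,0,0,0,0,0,0],[0,0,0,0,0,0,0],[0,0,0,0,0,0,0]]
  ]
}}

```text
time_s: 5.55
tcp_pos: [0.5303, 0.2366, 0.16]
ee_rot: [[0.003, -0.091, -0.996], [0.001, -0.996, 0.091], [-1.0, -0.001, -0.003]]
wrist_force: [-0.4, 0.1, -0.3]
gripper_width: 0.086
```

The opening is 0.086, or 7.5 mm, so the plate is held. Lifting straight up.

Request:
{"op": "move_arm", "data": {
  "series": [
    [[0,0,0,0,0,0.1,0],[0,0,0,0,0,0.2,0],[0,0,0,0,0,0.3,0],[0,0,0,0,0,0.3,0],[0,0,0,0,0,0.4,0],[0,0,0,0,0,0.5,0],[0,0,0,0,0,0.5,0],[0,0,0,0,0,0.3,0],[0,0,0,0,0,0,0]]
  ]
}}

```text
time_s: 6.68
tcp_pos: [0.5293, 0.2373, 0.3266]
ee_rot: [[0.007, -0.091, -0.996], [0.007, -0.996, 0.091], [-1.0, -0.007, -0.006]]
wrist_force: [0.4, -0.0, -2.4]
gripper_width: 0.091
```

```bash
python3 look.py 4 scene side wrist
python3 - <<'E'
from h import *
from station import r
import numpy as np
s=r.sense();R=np.array(s['ee_rot']);t=np.array(s['tcp_pos'])
g=t+R[:,0]*.051
ims=[]
for c in ('scene4','side4'):
    z=load(c);u=w2pix(z,g+R[:,0]*.06)[0].astype(int);print(c,u)
    a=z['p'][max(0,u[1]-45):u[1]+45,max(0,u[0]-45):u[0]+45];ims.append(cv2.resize(a,(400,400),interpolation=cv2.INTER_CUBIC))
cv2.imwrite('pics/lift4.png',np.hstack(ims)[:,:,::-1])
E
```

```text
6.67 [0.5293 0.2373 0.3266] [[0.007, -0.091, -0.996], [0.007, -0.996, 0.091], [-1.0, -0.007, -0.006]] J [ 40.1  16.2  -3.2  -0.  -70.1  44.7] F [ 0.4 -0.  -2.4] g 0.091
scene4 [344 172]
side4 [247 327]
```

View pics/lift4.png

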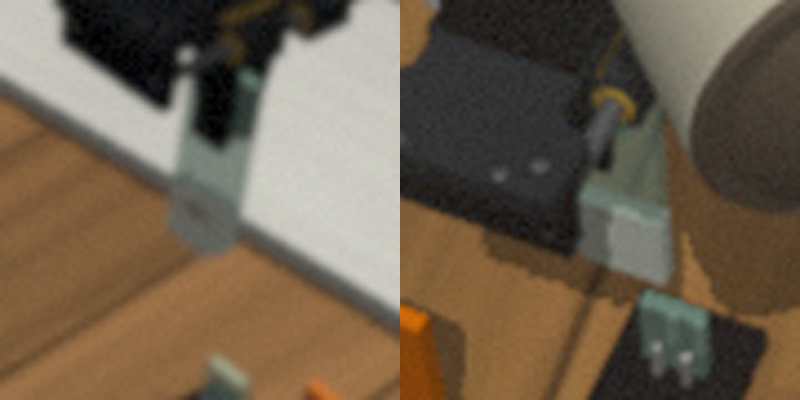

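View pics/scene4.png

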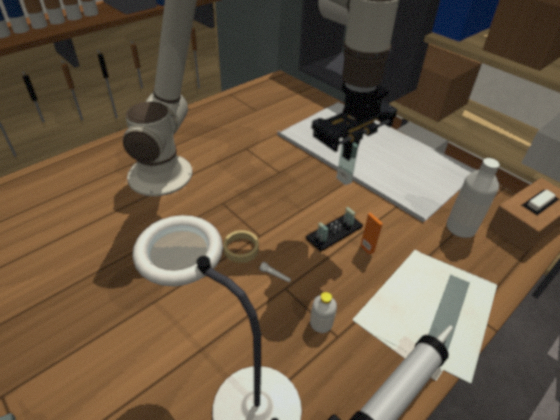

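The plate is out. The scene view shows the cut at lower right with faint label lines, and both blanks are still standing. The best approach to the lamp is from the front right with the tool pointing forward-left, which keeps the forearm above the tool. I'll check that space for obstacles.

Run:
```python
from h import *
for c in ('side4','scene4','side0'):
    P=cloud(load(c)).reshape(-1,3);P=P[np.isfinite(P[:,0])]
    print(c)
    for x0 in np.arange(.1,.95,.1):
        row=[]
        for y0 in np.arange(-.8,.1,.1):
            m=(P[:,0]>=x0)&(P[:,0]<x0+.1)&(P[:,1]>=y0)&(P[:,1]<y0+.1)
            row.append('%5.2f'%np.percentile(P[m,2],98) if m.sum()>5 else '  -  ')
        print('%.1f'%x0,' '.join(row))
```

```text
side4
0.1   -     -     -    0.00  0.00  0.00  0.00  0.00  0.00
0.2  0.00   -     -     -    0.00  0.00  0.00  0.00  0.00
0.3  0.00  0.00 -0.00   -     -    0.00  0.00  0.02  0.03
0.4  0.15  0.15  0.12  0.00   -     -    0.00  0.00  0.02
0.5  0.16  0.15  0.01  0.00  0.36  0.36  0.36   -    0.00
0.6  0.00  0.00  0.28  0.00  0.36  0.37  0.36   -     -  
0.7   -    0.29  0.28  0.00   -    0.37  0.01  0.00  0.05
0.8  0.00  0.07  0.07   -   -0.00  0.00  0.05  0.06  0.06
0.9  0.00  0.07  0.07  0.00  0.03  0.04  0.07  0.06  0.06
scene4
0.1   -     -    0.00  0.00  0.00  0.00  0.00  0.01  0.01
0.2   -     -    0.00  0.00  0.00  0.00  0.00  0.01  0.01
0.3   -     -    0.00  0.00  0.00  0.00  0.00  0.03  0.03
0.4   -    0.02  0.02  0.00  0.00  0.00  0.00  0.03  0.03
0.5   -     -    0.00  0.00  0.36  0.36  0.36  0.00  0.02
0.6   -     -     -    0.00  0.36  0.37  0.36  0.09  0.11
0.7   -     -     -     -    0.01  0.37  0.02  0.09  0.10
0.8   -     -     -     -     -    0.02  0.06  0.06  0.06
0.9   -     -     -     -     -     -    0.07  0.07  0.07
side0
0.1  0.00  0.00  0.00  0.00  0.00  0.00  0.00  0.00  0.00
0.2  0.00  0.00  0.00  0.00  0.00  0.00  0.00  0.00  0.73
0.3  0.00  0.00  0.00  0.00  0.00  0.00  0.00  0.02  0.69
0.4  0.00  0.03  0.02  0.00  0.00  0.00  0.00  0.02  0.65
0.5   -    0.02  0.00  0.00  0.00  0.00  0.00  0.58  0.58
0.6   -     -    0.29  0.00  0.00  0.37  0.01  0.59  0.59
0.7   -    0.29  0.30  0.00  0.00  0.07  0.02  0.00  0.32
0.8   -     -     -     -     -    0.02  0.05  0.06  0.06
0.9   -     -     -     -    0.04  0.04  0.07  0.06  0.06
```

View pics/side4.png

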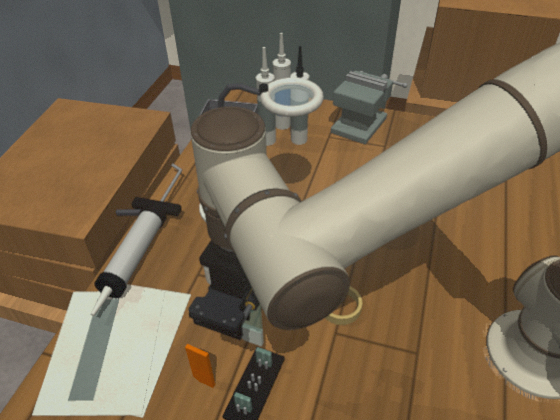

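There is a vice at y < −0.6 and there are bottles further out, so the working area is free. I'll move in along x≈0.38, in front of the lamp, while turning the plate −235° about the vertical. That makes its label face point along the intended tool direction (azimuth 30°).

Request:
{"op": "move_arm", "data": {
  "series": [
    [[0,0,-0.5,-0.1,-0.15,0,0],[0,0,-0.97,-0.17,-0.28,0,0],[0,0,-0.97,-0.17,-0.28,0,0],[0,0,-0.97,-0.17,-0.28,0,0],[0,0,-0.97,-0.17,-0.28,0,0],[0,0,-0.97,-0.17,-0.28,0,0],[0,0,-0.97,-0.17,-0.28,0,0],[0,0,-0.97,-0.17,-0.28,0,0],[0,0,-0.97,-0.17,-0.28,0,0],[0,0,-0.97,-0.17,-0.28,0,0],[0,0,-0.97,-0.17,-0.28,0,0],[0,0,-0.97,-0.17,-0.28,0,0],[0,0,-0.97,-0.17,-0.28,0,0],[0,0,-0.97,-0.17,-0.28,0,0],[0,0,-0.97,-0.12,-0.28,0,0],[0,0,-0.4,0,0,0,0]]
  ]
}}

```text
time_s: 8.82
tcp_pos: [0.3693, -0.018, 0.3032]
ee_rot: [[-0.028, -0.818, 0.575], [0.017, 0.575, 0.818], [-0.999, 0.033, -0.003]]
wrist_force: [0.7, -0.6, -1.0]
gripper_width: 0.09
```

```bash
python3 look.py 5 scene
python3 - <<'E'
from station import r
import numpy as np
R=np.array(r.sense()['ee_rot']);n=R[:,1];print('label normal az',np.degrees(np.arctan2(n[1],n[0])))
E
```

```text
8.82 [ 0.3693 -0.018   0.3032] [[-0.028, -0.818, 0.575], [0.017, 0.575, 0.818], [-0.999, 0.033, -0.003]] J [ 21.8  -3.9 -29.2  -1.6 -65.9 -56.2] F [ 0.7 -0.6 -1. ] g 0.09
label normal az 144.8590416520815
```

View pics/scene5.png

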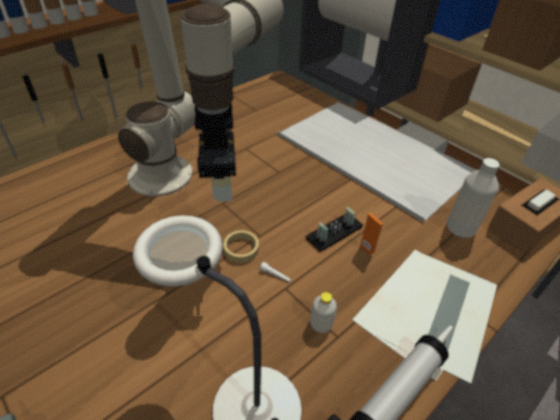

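The label normal is now at azimuth 145°. I need another −115°, moving on to (0.38, −0.37).

Request:
{"op": "move_arm", "data": {
  "series": [
    [[-0.12,-0.2,-0.6,0.02,-0.25,0,0],[0,0,-0.96,0.02,-0.38,0,0],[0,0,-0.96,0.02,-0.38,0,0],[0,0,-0.96,0.02,-0.38,0,0],[0,0,-0.96,0.02,-0.38,0,0],[0,0,-0.96,0.02,-0.38,0,0],[0,0,-0.96,0.02,-0.38,0,0],[0,0,-0.96,0.02,-0.38,0,0],[0,0,-0.96,0.02,-0.38,0,0],[0,0,-0.96,0.02,-0.38,0,0],[0,0,-0.96,0.02,-0.38,0,0],[0,0,-0.96,0.02,-0.38,0,0],[0,0,-0.96,0.02,-0.38,0,0],[0,0,-0.96,0.02,-0.38,0,0],[0,0,-0.5,0,-0.2,0,0],[0,0,0,0,0,0,0]]
  ]
}}

```text
time_s: 10.88
tcp_pos: [0.3822, -0.3491, 0.2883]
ee_rot: [[-0.015, 0.833, 0.554], [0.023, 0.554, -0.832], [-1.0, 0.0, -0.027]]
wrist_force: [-0.0, -0.4, -1.7]
gripper_width: 0.087
```

```bash
python3 look.py 6 scene side
python3 - <<'E'
from station import r
import numpy as np
R=np.array(r.sense()['ee_rot']);n=R[:,1];print('label normal az',np.degrees(np.arctan2(n[1],n[0])))
E
```

```text
10.88 [ 0.3822 -0.3491  0.2883] [[-0.015, 0.833, 0.554], [0.023, 0.554, -0.832], [-1.0, 0.0, -0.027]] J [ -24.8   12.4  -13.7   -0.9  -65.3 -121.2] F [-0.  -0.4 -1.7] g 0.087
label normal az 33.69416246074399
```

View pics/scene6.png

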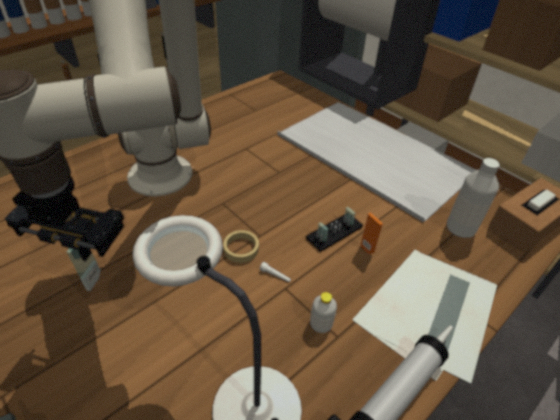

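View pics/side6.png

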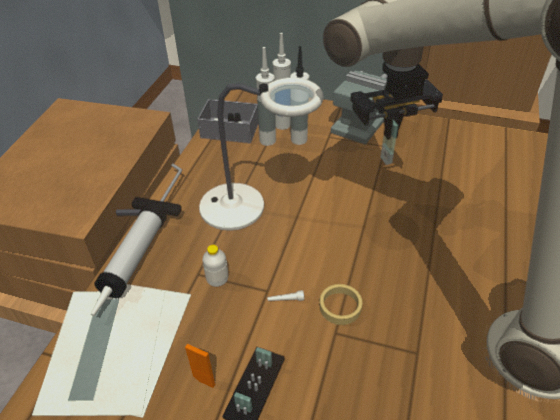

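The label, with its dark lines, faces the scene camera at about (88,270). Now I'll pitch the tool up half way and check.

Request:
{"op": "move_arm", "data": {
  "series": [
    [[0.4,-0.6,0,0,0,0,0],[0.53,-0.8,0,0,0,0,0],[0.53,-0.8,0,0,0,0,0],[0.53,-0.8,0,0,0,0,0],[0.53,-0.8,0,0,0,0,0],[0,0,0,0,0,0,0]]
  ]
}}

```text
time_s: 11.72
tcp_pos: [0.3828, -0.3431, 0.2883]
ee_rot: [[0.489, 0.651, 0.58], [0.361, 0.454, -0.815], [-0.794, 0.608, -0.013]]
wrist_force: [-0.9, -1.1, -0.9]
gripper_width: 0.088
```

```bash
python3 look.py 7 scene side
```

```text
11.72 [ 0.3828 -0.3431  0.2883] [[0.489, 0.651, 0.58], [0.361, 0.454, -0.815], [-0.794, 0.608, -0.013]] J [-44.   12.8  -6.4 -39.9 -69.2 -86.6] F [-0.9 -1.1 -0.9] g 0.088
```

View pics/side7.png

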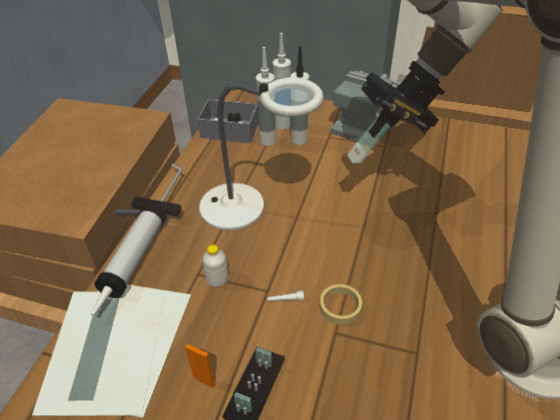

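The wrist is rolling as planned (J4 −40°), and the label comes up at (358,153). I'll continue the pitch.

Request:
{"op": "move_arm", "data": {
  "series": [
    [[0.5,-0.75,0,0,0,0,0],[0.53,-0.79,0,0,0,0,0],[0.53,-0.79,0,0,0,0,0],[0.53,-0.79,0,0,0,-0.1,0],[0.53,-0.79,0,0,0,-0.1,0],[0.45,-0.7,0,0,0,-0.1,0],[0,0,0,0,0,0,0]]
  ]
}}

```text
time_s: 12.7
tcp_pos: [0.3871, -0.3353, 0.2711]
ee_rot: [[0.797, 0.099, 0.595], [0.587, 0.105, -0.803], [-0.142, 0.99, 0.025]]
wrist_force: [-0.2, -0.6, -0.8]
gripper_width: 0.089
```

```bash
cat > goal.py <<'E'
from h import *
from station import r
s=r.sense();R=np.array(s['ee_rot']);t=np.array(s['tcp_pos']);x=R[:,0];n=R[:,1]
az=np.arctan2(x[1],x[0]);d=np.array([np.cos(az),np.sin(az),0]);Rd=np.c_[d,[0,0,1],np.cross(d,[0,0,1])]
rv=cv2.Rodrigues(Rd@R.T)[0].ravel();print('az',np.degrees(az),'rot units',np.round(np.degrees(rv)/8,3))
lab=t+x*.127+n*.004;L=np.array([.597,-.2475,.200])
tg=L-d*.127-np.array([0,0,.004])
print('label now',np.round(lab,4),'shift units to TCP goal (after levelling)',np.round((tg-t)/.06,3), 'along d,left,z mm',np.round([1e3*(tg-t)@d,1e3*(tg-t)@np.array([-d[1],d[0],0]),1e3*(tg-t)[2]],1),'d',np.round(d,3))
E
python3 look.py 8 scene side; python3 goal.py
```

```text
12.7 [ 0.3871 -0.3353  0.2711] [[0.797, 0.099, 0.595], [0.587, 0.105, -0.803], [-0.142, 0.99, 0.025]] J [-63.5  26.   -7.6 -77.7 -93.6 -53.8] F [-0.2 -0.6 -0.8] g 0.089
az 36.34812117186279 rot units [ 0.791 -0.693 -0.016]
label now [ 0.4894 -0.2605  0.2592] shift units to TCP goal (after levelling) [ 1.783  0.211 -1.29 ] along d,left,z mm [ 93.6 -53.2 -77.4] d [0.805 0.593 0.   ]
```

View pics/side8.png

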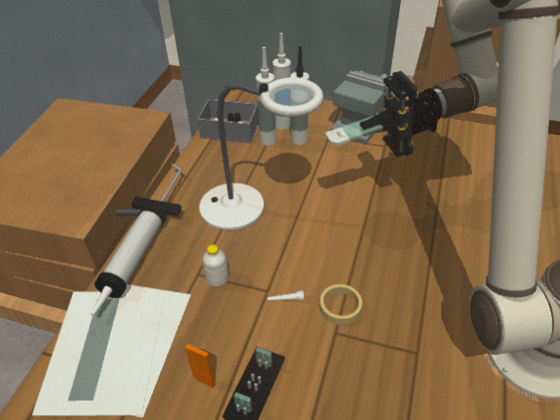

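View pics/scene8.png

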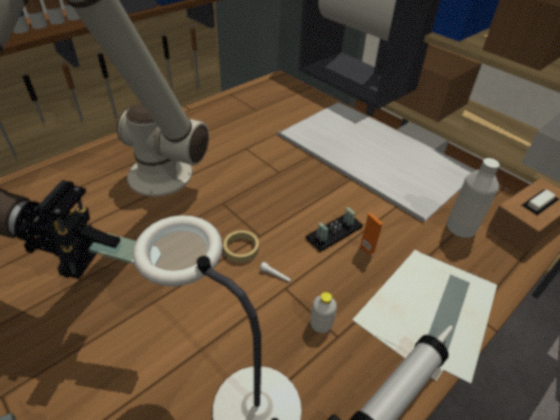

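The label face is up in both views, and the plate's frosted end is just outside the ring and below it. I'll level and lower the plate, then go in under the lens.

Request:
{"op": "move_arm", "data": {
  "series": [
    [[0.2,-0.17,0,0.1,-0.14,-0.3,0],[0.2,-0.17,0,0.13,-0.18,-0.33,0],[0.2,-0.17,0,0.13,-0.18,-0.33,0],[0.19,-0.18,0,0.1,-0.18,-0.28,0],[0,0,0,0,0,0,0]]
  ]
}}

```text
time_s: 13.42
tcp_pos: [0.4199, -0.3748, 0.2046]
ee_rot: [[0.796, 0.0, 0.605], [0.605, 0.023, -0.796], [-0.014, 1.0, 0.018]]
wrist_force: [0.3, 0.1, -1.2]
gripper_width: 0.088
```

```bash
python3 look.py 9 side; python3 goal.py
```

```text
13.43 [ 0.4199 -0.3748  0.2046] [[0.796, 0.0, 0.605], [0.605, 0.023, -0.796], [-0.014, 1.0, 0.018]] J [-63.7  38.4  -2.4 -82.2 -97.7 -47.6] F [ 0.3  0.1 -1.2] g 0.088
az 37.21456986841726 rot units [ 0.175  0.01  -0.001]
label now [ 0.521  -0.2977  0.2082] shift units to TCP goal (after levelling) [ 1.267  0.839 -0.165] along d,left,z mm [91.  -5.9 -9.9] d [0.796 0.605 0.   ]
```

View pics/side9.png

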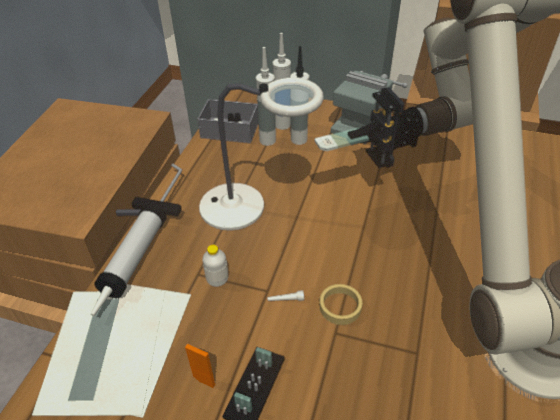

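Request:
{"op": "move_arm", "data": {
  "series": [
    [[0.1,0,0,0.2,0.13,-0.06,0],[0.08,0,0,0.25,0.17,-0.06,0],[0,0,0,0.25,0.17,-0.04,0],[0,0,0,0.25,0.17,0,0],[0,0,0,0.2,0.12,0,0],[0,0,0,0,0,0,0]]
  ]
}}

```text
time_s: 14.22
tcp_pos: [0.4948, -0.3233, 0.2002]
ee_rot: [[0.794, -0.004, 0.608], [0.608, 0.005, -0.794], [-0.0, 1.0, 0.006]]
wrist_force: [0.5, -0.5, -1.8]
gripper_width: 0.092
```

```bash
python3 look.py 10 scene side wrist; python3 goal.py
python3 - <<'E'
from h import *
from station import spotter,r
from scipy.optimize import least_squares
f=lambda q,S:np.hypot(S[:,0]-q[0],S[:,1]-q[1])-q[2]
for c in ('scene10','side10'):
    z=load(c);P=cloud(z)
    S=P[(P[...,2]>.355)&(P[...,2]<.366)&(abs(P[...,0]-.6)<.09)&(abs(P[...,1]+.25)<.09)]
    q=[.6,-.25,.056]
    for i in range(4):
        q=least_squares(f,q,args=(S,),loss='soft_l1',f_scale=.004).x;S=S[abs(f(q,S))<.014]
    print(c,'ring',np.round(q,4),len(S),'y ext',S[:,:2].min(0),S[:,:2].max(0))
    T=P[(abs(P[...,2]-.2)<.02)&(np.hypot(P[...,0]-.58,P[...,1]+.26)<.09)]
    print('plate pts',len(T),np.median(T,0) if len(T) else '')
for cam,z in (('scene','scene10'),('side','side10'),('wrist','wrist10')):
    z=load(z)
    for n in ('label','cut_corner'):
        for x in spotter.find_in(cam,n)[:3]: print(cam,n,np.round(x['centre']),round(x['conf'],2),np.round(pix2w(z,[x['centre']],zplane=.2)[0],4), np.round(pix2w(z,[x['centre']])[0],3))
for c in ('side10','scene10'):
    z=load(c);u=w2pix(z,[[.597,-.2475,.2]])[0].astype(int)
    a=z['p'][max(0,u[1]-60):u[1]+60,max(0,u[0]-80):u[0]+80];cv2.imwrite(f'pics/z_{c}.png',cv2.resize(a,None,fx=4,fy=4,interpolation=cv2.INTER_CUBIC)[:,:,::-1])
E
```

```text
14.22 [ 0.4948 -0.3233  0.2002] [[0.794, -0.004, 0.608], [0.608, 0.005, -0.794], [-0.0, 1.0, 0.006]] J [-56.   38.7  -3.4 -87.6 -92.6 -47.5] F [ 0.5 -0.5 -1.8] g 0.092
az 37.36006912386494 rot units [ 0.037  0.022 -0.   ]
label now [ 0.5947 -0.2474  0.2039] shift units to TCP goal (after levelling) [ 0.039 -0.002 -0.066] along d,left,z mm [ 1.8 -1.5 -4. ] d [0.795 0.607 0.   ]
scene10 ring [ 0.6003 -0.2489  0.054 ] 2569 y ext [ 0.53637078 -0.31216313] [ 0.66300653 -0.18548184]
plate pts 1780 [ 0.56603775 -0.27658341  0.20469214]
side10 ring [ 0.5904 -0.2417  0.0557] 837 y ext [ 0.5263191  -0.30769219] [ 0.65733329 -0.17824397]
plate pts 844 [ 0.55811095 -0.2735473   0.20203357]
scene label [176. 305.] 0.98 [ 0.5787 -0.2655  0.2   ] [ 0.58  -0.266  0.202]
scene label [369. 234.] 0.81 [0.6909 0.1329 0.2   ] [0.625 0.253 0.062]
scene cut_corner [369. 233.] 0.74 [0.6883 0.1338 0.2   ] [0.625 0.248 0.069]
scene cut_corner [176. 306.] 0.6 [ 0.5794 -0.267   0.2   ] [ 0.584 -0.269  0.207]
scene cut_corner [331. 232.] 0.17 [0.6344 0.0757 0.2   ] [0.529 0.222 0.014]
side label [302. 152.] 0.95 [ 0.5686 -0.255   0.2   ] [ 0.568 -0.253  0.202]
side label [198. 366.] 0.79 [0.5833 0.3203 0.2   ] [0.63  0.255 0.062]
side cut_corner [201. 365.] 0.64 [0.5803 0.3165 0.2   ] [0.622 0.257 0.075]
side cut_corner [301. 149.] 0.57 [ 0.5735 -0.2642  0.2   ] [ 0.574 -0.265  0.2  ]
side cut_corner [265. 355.] 0.28 [0.4881 0.2704 0.2   ] [0.52  0.189 0.049]
wrist label [277. 257.] 0.77 [-0.4691 -0.4989  0.2   ] [ 0.505 -0.292  0.199]
wrist cut_corner [276. 254.] 0.72 [ 0.1657 -0.3661  0.2   ] [ 0.508 -0.29   0.198]
```

View pics/z_side10.png

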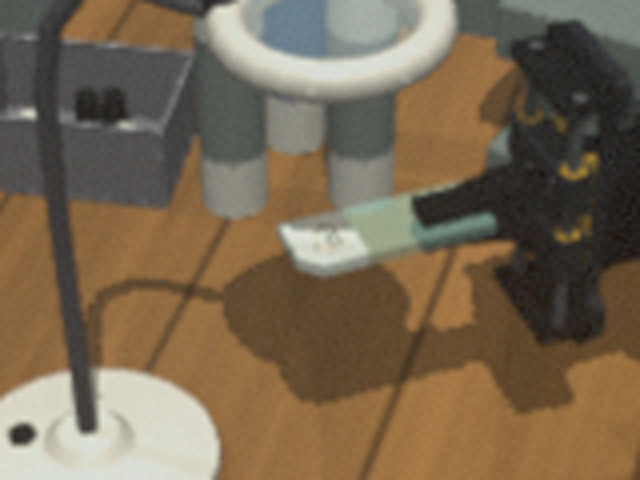

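View pics/z_scene10.png

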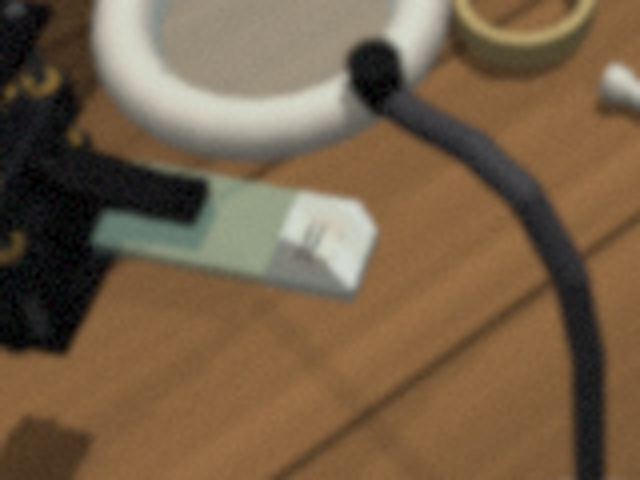

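View pics/wrist10.png

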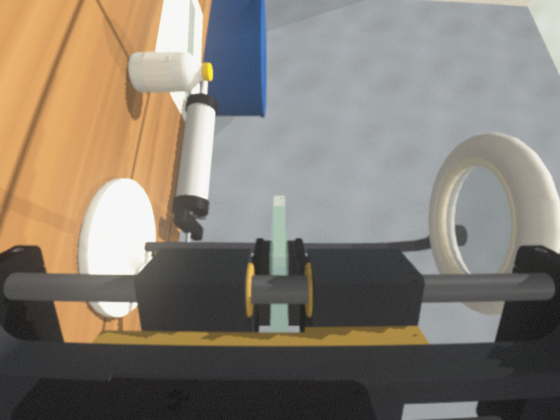

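Seen from above, the label face is up with its lines visible. However, the label detections lie 20–25 mm short of my dead-reckoned label position. I'll measure the plate's outline directly.

Run:
```python
from h import *
from station import r,spotter
s=r.sense();R=np.array(s['ee_rot']);t=np.array(s['tcp_pos']);d=R[:,0];l=R[:,2]
for cam,n in (('scene','scene10'),('side','side10')):
    z=load(n);P=cloud(z)
    A=(P-t)@d;B=(P-t)@l;C=(P-t)@R[:,1]
    m=(abs(C)<.012)&(A>.03)&(A<.2)&(abs(B)<.04)
    print(cam,m.sum(),'along',np.percentile(A[m],[0,1,50,99,100]),'lat',np.percentile(B[m],[1,50,99]),'h',np.percentile(C[m],[10,50,90]))
    g=z['p'].astype(int);sat=g.max(2)-g.min(2)
    w=m&(sat<25)&(g.min(2)>120);print(' white',w.sum(),np.percentile(A[w],[2,50,98]) if w.sum() else '')
    # project predicted points
    for nm,q in (('end',.147),('frost',.107),('label',.127)):
        print(nm,w2pix(z,[t+d*q+R[:,1]*.004+l*b for b in(-.0225,0,.0225)]).round(0).tolist())
    tr=spotter.trace(cam,'plate')
    for x in tr[:2]:
        M=x['mask']; mm=M&(abs(C)<.02); print('trace',x['conf'],x['centre'],M.sum(),np.percentile(A[mm],[0,2,98,100]) if mm.sum() else '')
```

```text
scene 1416 along [0.03108257 0.03336465 0.10019403 0.15076483 0.15168248] lat [-0.0196401   0.00983736  0.0260574 ] h [0.00209379 0.00430933 0.00599208]
 white 534 [0.07168841 0.12397419 0.15020746]
end [[204.0, 296.0], [200.0, 307.0], [196.0, 317.0]]
frost [[183.0, 292.0], [178.0, 302.0], [174.0, 313.0]]
label [[193.0, 294.0], [189.0, 304.0], [185.0, 315.0]]
trace 0.88 [369.0, 234.1] 586 
trace 0.55 [176.5, 308.1] 1353 [0.03142812 0.03659062 0.15020746 0.15168248]
side 710 along [0.03004335 0.03267957 0.0935332  0.14877065 0.14950743] lat [-0.02321547 -0.00669302  0.02429972] h [-0.00233267  0.00181553  0.00841436]
 white 240 [0.08370387 0.12764753 0.14846272]
end [[286.0, 158.0], [283.0, 152.0], [279.0, 147.0]]
frost [[302.0, 154.0], [299.0, 148.0], [295.0, 143.0]]
label [[294.0, 156.0], [291.0, 150.0], [287.0, 145.0]]
trace 0.95 [299.6, 148.4] 639 [0.02948636 0.03465464 0.1479573  0.14950743]
trace 0.63 [196.4, 361.9] 742
```

The depth outline puts the frosted end 149 mm ahead of the TCP, against 147 predicted, so the spotter centre was the biased one. The ring fits from the two opposite cameras average to (0.596, −0.246), which is where the label is. I'll do a small height and level trim, then settle.

Request:
{"op": "move_arm", "data": {
  "series": [
    [[0.03,0.02,0,0,0,-0.06,0],[0,0,0,0,0,0,0],[0,0,0,0,0,0,0],[0,0,0,0,0,0,0]]
  ]
}}

```text
time_s: 15.28
tcp_pos: [0.4936, -0.3247, 0.196]
ee_rot: [[0.795, -0.0, 0.606], [0.606, 0.0, -0.795], [-0.0, 1.0, 0.0]]
wrist_force: [0.3, -0.6, -1.4]
gripper_width: 0.089
```

```bash
python3 look.py 11 scene side; python3 goal.py
python3 - <<'E'
from h import *
from station import r
print(np.round(r.sense()['joint_velocities'],2))
z=load('scene11');P=cloud(z)
for nm,y in (('b1',.286),('b2',.187)):
    m=(abs(P[...,0]-.53)<.03)&(abs(P[...,1]-y)<.015)&(P[...,2]>.04)&(P[...,2]<.07);print(nm,m.sum(),np.round(np.median(P[m],0),3))
E
```

```text
15.28 [ 0.4936 -0.3247  0.196 ] [[0.795, -0.0, 0.606], [0.606, 0.0, -0.795], [-0.0, 1.0, 0.0]] J [-56.2  39.1  -3.5 -87.6 -92.6 -47.4] F [ 0.3 -0.6 -1.4] g 0.089
az 37.31083772188007 rot units [ 0.002  0.001 -0.   ]
label now [ 0.5946 -0.2477  0.2   ] shift units to TCP goal (after levelling) [ 0.039  0.004 -0.001] along d,left,z mm [ 2.  -1.2 -0.1] d [0.795 0.606 0.   ]
[-0.08  0.05  0.05 -0.01 -0.02  0.04]
b1 75 [0.534 0.284 0.053]
b2 79 [0.528 0.185 0.054]
```

View pics/scene11.png

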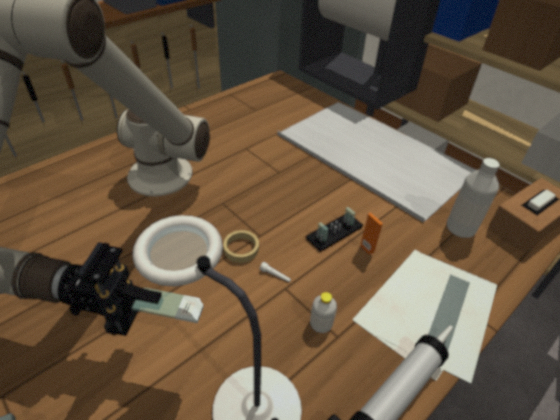

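The plate is level and label up under the lens, the blanks are standing, and the lamp is untouched. Handing in.

```bash
python3 -c "
from station import r
print(r.finish_job())"
```

```text
the job is handed in; nothing more can be done
None
```

I took the tall plate by its clear end, lifted it straight out of the rack, turned it level with the label face up, and handed the job in at about 15.3 s. It was still held under the lens of the magnifier lamp.

My last checks before handing in:
- **Label position:** the label was at about (0.596, −0.247, 0.200). The lens centre was estimated at (0.596, −0.246), so the label sat within about 2 mm of the axis and 15 cm below the lens.
- **Level:** within 0.1° by the measured tool pose.
- **Label face:** the paper label and its lines show on the upper face in both the scene and side views. The cut corner pointed to the same face.
- **Grip:** the opening was 0.089, or 7.7 mm, and the arm was at rest. The wrist force was about 1.5 N.
- **Surroundings:** both blanks still stood in their slots, and the lamp looked untouched.

Two measurements disagreed:
- **Label detector:** it placed the label 20–25 mm short of my computed position. I kept the computed value because the depth outline of the frosted end agreed with it to about 2 mm.
- **Lens centre:** the single-camera ring fits differed by about 10 mm because each camera sees only one side of the ring. I used their average.

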